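# Seat a gate-rack bar and throw the two-stage clamp lever

### The arm

A 7-joint arm with a two-finger parallel gripper is mounted at the origin on the work surface. World frame = base frame: x ahead of the robot, y to its left, z up, the work surface at z = 0. Lengths are in m, angles in rad, forces in N, time in s.
With the tool pointing down it reaches from about 0.4 to 0.9 m from the base axis. Payload 5.6 kg.
Tool frame: the origin (TCP) lies on the centre line of the jaws, within the pads' length; the fingertips stand 11 mm ahead of it and the grasp point (between the pads) lies 8 mm behind it; z points along the fingers, y is the line along which they close (so a half turn about z gives the same grasp; the last joint's range is limited). The gripper opens to 92 mm and grips with 3 to 60 N. Pads are 20 mm wide; open, the fingers measure 128 mm over their backs; the gripper's body (75 mm by 189 mm) begins 69 mm behind the grasp point.
Start: joints at [-1.271, 0.468, -0.012, 1.603, 0.006, 1.071, -0.056], TCP at [0.219, 0.612, 0.226] pointing down, gripper open.
Joint ranges: [-2.53, 2.53], [-0.31, 2.02], [-1.57, 1.55], [0.28, 2.44], [-1.29, 4.43], [0.15, 1.84], [-2.92, 2.92]. Speed limits (rad/s): [2.57, 2.57, 3.14, 3.14, 3.14, 3.14, 3.14].

### API

Orientations are given as a unit quaternion [w, x, y, z].
In Python, from plant import arm gives the robot as it stands. The module is installed in compiled form; this text tells all that it offers.
- The arm moves only by the tool carry_out, never from a script. Its argument "targets" is one flat list of numbers, 6 for each row, row after row: the shift along the tool's x, y, z in cm, then the turn, a rotation vector about the tool's x, y, z in degrees. A call has 1 to 20 rows; each row shifts and turns the commanded pose from where the row before left it, along the tool's axes as they then stand; what a row does not reach is not made up. A row lasts 1/10 s, in which the tool goes at most 50 mm and 8.59 degrees, less where a joint would pass 70% of its speed; a pose out of reach is approached as far as the arm can. A call is refused whole if a number of a shift passes 5 or a number of a turn 8.59, either way. A call with a gripper value outside its range is refused whole. "claw" is the opening, from 0 (shut) to 1 (fully open), set as the call begins (left out, the last holds). The fingers move at their own pace and stop on an object; the grip force is fixed at half the most. Time passes only in rows, so rows that do not move let the fingers close. It gives the time, the measured TCP pose, the force, the opening and the grip force at its end, in the units of the state.
- arm.state(): the state, without advancing time (a new reading comes with each control period).
- arm.read_camera(name): name is "scene" or "top" or "wrist"; returns a dict with "color" (384x512x3 uint8, red, green, blue), "fovy" (degrees; the focal length in pixels is half the picture's height over the tangent of half this angle, whatever the lens; pixels are square), "cx", "cy" (the principal point, pixels), "D" ([k1, k2, p1, p2, k3] as OpenCV has them; the pictures are not rectified), "eye" and "rotation" of the camera in the world. Camera axes: x right, y up, looking along -z (the intrinsics and any distortion apply to the point x, -y, -z); pixel columns grow to the right and rows downward; lengths in m; the calibration is good to about 2 mm. A picture is of the moment at which its call begins. There is no depth.
- arm.sign_off(): hands the job in; it is judged then, once.
The state is a dict: "clock": time; "joints": joint angles; "joint_vel": joint speeds; "tau": joint torques, N m; "tcp_pos": TCP position; "tool_rot": TCP orientation; "contact_force": force on the tool from outside, world axes, zero at the start; "wrist_torque": the same for the moment, N m; "width": finger opening in m; "grasp_force": force on a finger pad.
Only numpy, scipy, OpenCV 4.12 (cv2) and the standard library are available. Lean on these libraries where they do the work, as an engineer would, in place of code of your own. Each camera call takes 0.05 s, during which the arm holds its last target. There are 200 camera calls.

### The job

The black toothed rack bar lies in the fixture's channel, short of the end stop. With the fingertips, push the bar along the channel until it is fully home against the end stop, without picking it up; then push the fixture's clamp lever past its first click stop all the way to its second, final stop, so that its tongue lies right across the bar, and let go. Leave the other things on the bench and on the fixture where they are.

Things in the scene. Friction and masses are not known exactly. Their poses are not given: they have to be found in the camera images.
- fixture: Grey plate fixed to the bench, 12 mm thick, x -120..120, y -180..150 mm from its origin (on the bench); yaw up to 0.5 rad. In its frame: the bar's channel runs along y at x = 75, between steel rails 35 mm apart (tops 28 mm high, y -45..100). The lever slides along +x at y = 30 between rails (34 mm high); beside it a detent housing at x -50..10, y 60..90, 52 mm high. Heights are above the bench.
- rack_bar: Loose black bar, 160 mm long (its y, parallel to the fixture's y), 30 mm wide, 22 mm high, teeth on top, 0.3 to 0.65 kg; origin at the centre of its underside, which rests on the plate 12 mm above the bench. It starts 30 to 65 mm short of the end stop and slides along the fixture's +y; sliding it takes 1 to 8 N.
- bar_push (a point): Centre of the flat end face of the rack bar that is away from the end stop: push here, along the fixture's +y. 11 mm above the bar's underside.
- bar_front (a point): Centre of the other end face of the rack bar, the one that comes to rest on the end stop.
- stop_face (a point): Point on the face of the end stop (steel block 60 x 25 mm, top 42 mm above the bench, face at y = 100 mm of the fixture), in mid-channel, 23 mm above the bench, where the centre of the bar's front end comes to rest.
- clamp_lever (a joint): Travel of the lever along the fixture's +x, m: 0 open (start), 0.030 first click stop, 0.060 second, final stop. A spring detent draws it into each of these: the push rises to about 8 N twice, 3 to 8 mm past open and past the first stop; past 15 and 45 mm it jumps ahead of the finger to the next place; let go of before that, it springs back.
- lever_push (a point): Where to push the lever along the fixture's +x: the -x side of its round black cross grip (50 mm long along y, 18 mm thick, 85 to 103 mm above the bench), which a finger pointing down meets first; 94 mm high. Below: a steel paddle 40 x 10 mm on a carriage reaching 30 mm to each side in x, top 34 mm; its flat tongue points to +x, top 47 mm, and passes 5 mm over the bar. Moves with the lever.
- pinion: Loose steel pinion, 50 mm across, 30 mm high, standing on the fixture plate near x = -40, y = -100 mm; to be left alone. Origin under its centre.
- rack_offcut: Loose short piece of rack, 62 x 30 x 22 mm, on the bench; to be left alone.
- grease_jar: Jar 60 mm across, 80 mm high, on the bench; to be left alone.
- spanner: Loose steel spanner flat on the bench; to be left alone.
- mug: White mug 80 mm across, 90 mm high, on the bench; to be left alone.
- screw_bin: Green open bin 120 x 160 x 60 mm on the bench; to be left alone.
- driver: Screwdriver flat on the bench; to be left alone.
Not all that is in view belongs to the job. Several things have the shape of the rack_bar; the one meant has the colours described above.

How it is judged:
On the way, in this order (a step that is already met when the one before it is completed fails the run):
1. the bar is home against the end stop (within 3 mm) while the lever is still open (y of bar_front in the frame of fixture above 0.097 m and x of bar_front in the frame of fixture between 0.068 and 0.082 m and z of rack_bar in the frame of fixture below 0.017 m and value of joint clamp_lever below 0.015 m), for 0.2 s.
2. the lever has reached its second stop, with the bar still home (y of bar_front in the frame of fixture above 0.097 m and value of joint clamp_lever above 0.056 m), for 0.2 s.
At the end, for the whole second after the job is handed in: The bar lies flat in the channel at rest, its front end within 3 mm of the end stop, and the lever is at its second stop (more than 56 of 60 mm), let go (all of step 2 and x of bar_front in the frame of fixture between 0.068 and 0.082 m and z of rack_bar in the frame of fixture below 0.017 m and angle between rack_bar's own z axis and vertical below 0.06 rad and linear speed of rack_bar below 0.01 m/s); the robot touches nothing.
It fails at once if the rack bar is lifted more than 10 mm off the plate or tipped (z of rack_bar in the frame of fixture above 0.022 m or angle between rack_bar's own z axis and vertical above 0.2 rad).
It fails at once if another thing is moved by more than 20 mm (distance of any of pinion, rack_offcut, grease_jar, spanner, mug, screw_bin, driver from where it was at the start of the episode above 0.02 m).
It also fails if it takes over 46 s, if anything falls off the work surface, if the arm or the gripper's body presses on something with over 40 N, if the wrist force passes 120 N, or if a joint passes its speed limit or range.

## Working session

There is one attempt and no reset: what is moved stays moved. The work goes in short steps, Python scripts to look and compute and a tool call to move; the robot and the scene stay as the last step left them, time stands still between calls to the robot, and variables do not carry over. Pictures are saved under pics/ and viewed, at most 10 in all, crops included, and the job is handed in when it is done.

Besides the shell and the picture viewer there is one more tool, called as name(argument=value, ...), one argument or row to a line, values as JSON. carry_out: Moves the arm, as the interface text tells. Its arguments: {"type":"object","properties":{"targets":{"type":"array","items":{"type":"number"}},"claw":{"type":"number"}},"required":["targets"]}

```bash
mkdir -p pics; cat > h.py <<'E'
import numpy as np, cv2
from plant import arm
def K(c):
    f=c["color"].shape[0]/2/np.tan(np.radians(c["fovy"])/2)
    return np.array([[f,0,c["cx"]],[0,f,c["cy"]],[0,0,1.]])
def ray(c,uv):
    p=cv2.undistortPoints(np.array(uv,float).reshape(-1,1,2),K(c),np.array(c["D"],float)).reshape(-1,2)
    d=np.c_[p[:,0],-p[:,1],-np.ones(len(p))]@np.array(c["rotation"]).T
    return np.array(c["eye"]),d
def onz(c,uv,z):
    e,d=ray(c,uv); return e+d*((z-e[2])/d[:,2])[:,None]
def tri(c1,u1,c2,u2):
    e1,d1=ray(c1,u1);e2,d2=ray(c2,u2);out=[]
    for a,b in zip(d1,d2):
        s=np.linalg.lstsq(np.c_[a,-b],e2-e1,rcond=None)[0]
        p,q=e1+s[0]*a,e2+s[1]*b; out.append(np.r_[(p+q)/2,np.linalg.norm(p-q)])
    return np.array(out)
def proj(c,P):
    R=np.array(c["rotation"]);q=(np.array(P,float).reshape(-1,3)-c["eye"])@R
    q=q*[1,-1,-1]
    return cv2.projectPoints(q,np.zeros(3),np.zeros(3),K(c),np.array(c["D"],float))[0].reshape(-1,2)
def snap(n):
    c=arm.read_camera(n); return c
def save(c,fn,crop=None,s=1):
    im=c["color"][:,:,::-1]
    if crop: x0,y0,x1,y1=crop; im=im[y0:y1,x0:x1]
    cv2.imwrite("pics/"+fn,cv2.resize(im,None,fx=s,fy=s,interpolation=cv2.INTER_CUBIC))
E
python3 - <<'E'
from h import *
import pickle
cs={n:snap(n) for n in("top","scene","wrist")}
pickle.dump(cs,open("c0.pkl","wb"))
for n in cs:
    save(cs[n],n+"0.png",s=1.5); print(n,cs[n]["fovy"],np.round(cs[n]["eye"],3),np.round(cs[n]["rotation"],2).tolist(),cs[n]["D"])
s=arm.state();print(s["clock"],s["tcp_pos"],s["tool_rot"],s["width"])
E
```

```text
top 43.85639381962367 [ 0.221 -0.014  1.482] [0.71, 0.06, -0.06, -0.7] [-0.17413276  0.          0.          0.          0.        ]
scene 50.322722925386415 [ 1.292 -0.628  0.758] [0.78, 0.43, 0.21, 0.41] [0.04187843 0.         0.         0.         0.        ]
wrist 58.29345084843347 [0.139 0.641 0.385] [0.81, -0.12, -0.08, 0.57] [-0.02713199  0.          0.          0.          0.        ]
0.15 [0.21840515 0.61176742 0.22487089] [-7.22937630e-05  1.70614163e-01  9.85337686e-01 -6.67716266e-04] 0.09158954563433244
```

```bash
sed -i 's/np.array(c\["rotation"\])/Q(c)/' h.py; cat >> h.py <<'E'
from scipy.spatial.transform import Rotation as Ro
def Q(c): return Ro.from_quat(np.roll(c["rotation"],-1)).as_matrix()
E
grep -n "Q(c)" h.py | head
```

```text
8:    d=np.c_[p[:,0],-p[:,1],-np.ones(len(p))]@Q(c).T
19:    R=Q(c);q=(np.array(P,float).reshape(-1,3)-c["eye"])@R
29:def Q(c): return Ro.from_quat(np.roll(c["rotation"],-1)).as_matrix()
```

View pics/top0.png

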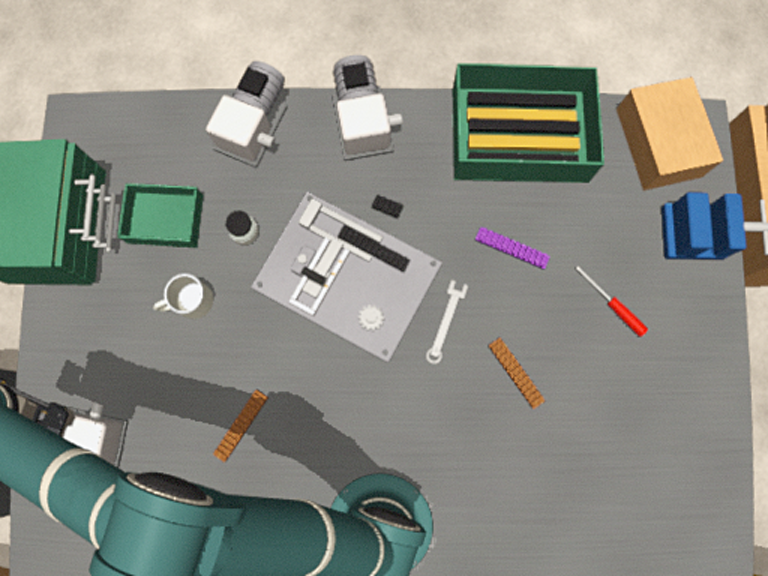

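View pics/scene0.png

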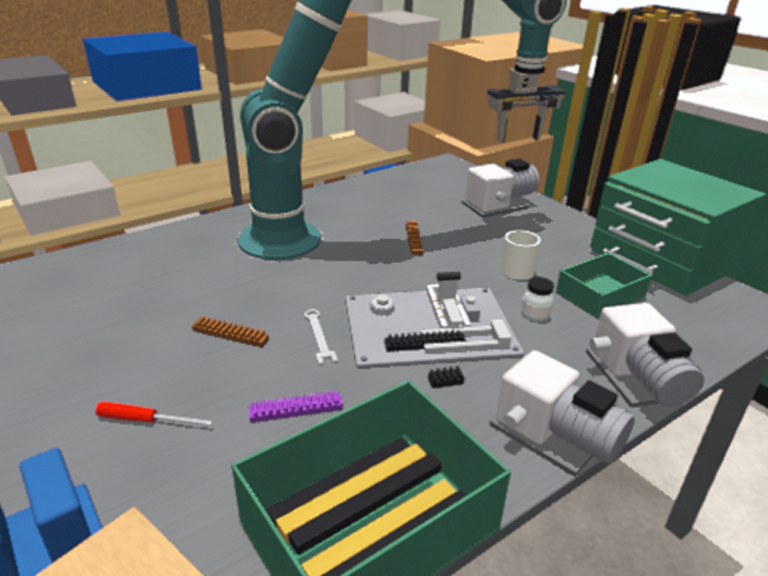

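Top view (full-res pixels = shown/1.5): the fixture plate has corners at (205,129), (293,175), (260,240) and (169,191). The end stop is upper-left at about (208,141), and the cross grip is near (208,182).
Things that could be taken for the bar:
- black bar in the channel at (250,165)
- black offcut at (258,137)
- black bars in the green bin at (348,67) and (348,84)
- purple bar at (341,165)
- orange bars at (160,283) and (343,248)

I choose the one in the channel.

```bash
cat > m.py <<'E'
from h import *
import pickle
cs=pickle.load(open("c0.pkl","rb")); t,s=cs["top"],cs["scene"]
def quad(c,box,seed,guess):
    # plate outline: brighter than bench; refine each side by line fit to contour points
    g=cv2.cvtColor(c["color"],cv2.COLOR_RGB2GRAY); x0,y0,x1,y1=box
    m=np.zeros_like(g); m[y0:y1,x0:x1]=g[y0:y1,x0:x1]>135
    m=cv2.morphologyEx(m,cv2.MORPH_OPEN,np.ones((3,3)))
    cn=cv2.findContours(m,cv2.RETR_EXTERNAL,cv2.CHAIN_APPROX_NONE)[0]
    cn=max(cn,key=cv2.contourArea).reshape(-1,2).astype(np.float32)
    L=[]
    for i in range(4):
        a,b=np.array(guess[i],float),np.array(guess[(i+1)%4],float);d=(b-a)/np.linalg.norm(b-a);n=np.array([-d[1],d[0]])
        r=(cn-a)@d/np.linalg.norm(b-a); k=(abs((cn-a)@n)<3)&(r>.1)&(r<.9)
        v=cv2.fitLine(cn[k],cv2.DIST_HUBER,0,.01,.01).ravel(); L.append(np.cross([v[2],v[3],1],[v[2]+v[0]*100,v[3]+v[1]*100,1])); print(k.sum(),end=" ")
    P=[np.cross(L[i-1],L[i]) for i in range(4)]
    return np.array([p[:2]/p[2] for p in P])
# order: (+x,+y),(+x,-y),(-x,-y),(-x,+y)
qt=quad(t,(150,115,305,250),None,[(205,129),(293,175),(260,240),(169,191)])
W=onz(t,qt,.012)
print(qt.round(1).tolist(),W.round(4).tolist())
print("sides",[np.linalg.norm(W[i]-W[i-1]).round(4) for i in range(4)])
loc=np.array([[.12,.15],[.12,-.18],[-.12,-.18],[-.12,.15]])
A,B=loc-loc.mean(0),W[:,:2]-W[:,:2].mean(0)
yaw=np.arctan2((A[:,0]*B[:,1]-A[:,1]*B[:,0]).sum(),(A*B).sum())
R=np.array([[np.cos(yaw),-np.sin(yaw)],[np.sin(yaw),np.cos(yaw)]])
o=W[:,:2].mean(0)-R@loc.mean(0); print("yaw",yaw,"o",o,"res",(W[:,:2]-(loc@R.T+o)).round(4).tolist())
def F(p): p=np.array(p,float).reshape(-1,3); return np.c_[p[:,:2]@R.T+o,p[:,2]]
def inv(P): return np.c_[(P[:,:2]-o)@R,P[:,2]]
if __name__=="__main__":
    for n,c in(("top",t),("scene",s)):
        im=c["color"].copy()
        pts=F([[.12,.15,.012],[.12,-.18,.012],[-.12,-.18,.012],[-.12,.15,.012],[.075,.1,.042],[.045,.1,.042],[.105,.1,.042],[.0575,-.045,.028],[.0925,-.045,.028],[-.05,.06,.052],[.01,.06,.052],[.01,.09,.052],[-.05,.09,.052],[0,.005,.094],[0,.055,.094]])
        for u in proj(c,pts): cv2.circle(im,tuple(int(round(v*4)) for v in u),5,(255,0,0),-1,cv2.LINE_AA,2)
        d=dict(c,color=im); save(d,"ov_"+n+".png",(155,115,305,250) if n=="top" else (220,170,360,250),5)
    # black bar blob in top
    g=t["color"].max(2); m=np.zeros_like(g);m[140:185,222:278]=g[140:185,222:278]<60
    cn=max(cv2.findContours(m,0,1)[0],key=cv2.contourArea); b=cv2.boxPoints(cv2.minAreaRect(cn))
    print("bar in fixture",inv(onz(t,b,.034)).round(4).tolist())
E
python3 m.py
```

```text
75 52 72 54 [[204.0, 126.9], [294.5, 173.9], [258.2, 241.0], [166.7, 191.1]] [[0.6994, 0.1653, 0.012], [0.5469, -0.1263, 0.012], [0.334, -0.014, 0.012], [0.4872, 0.2765, 0.012]]
sides [np.float64(0.2396), np.float64(0.329), np.float64(0.2407), np.float64(0.3284)]
yaw -0.4837125750113639 o [0.52385535 0.08865237] res [[-0.0005, -0.0004], [0.0005, 0.0002], [0.0001, 0.0009], [-0.0002, -0.0007]]
bar in fixture [[0.0592, 0.0343, 0.034], [0.0869, 0.035, 0.034], [0.0856, -0.1165, 0.034], [0.0582, -0.1168, 0.034]]
```

View pics/ov_scene.png

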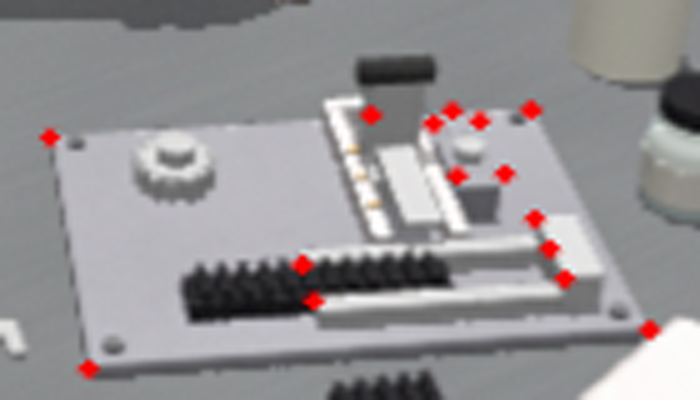

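View pics/ov_top.png

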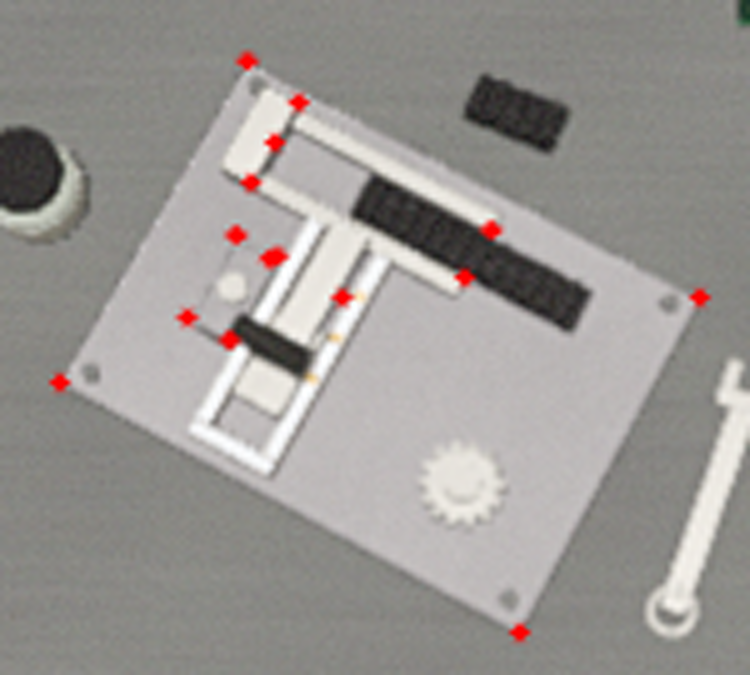

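The overlay of the fitted fixture matches both views: plate, stop, rails and housing. The grip lies at crop (273,347) in the top view, so it is on the -x side. Next I triangulate the grip and the bar end and plan the first move.

```bash
cat > k.py <<'E'
from m import *
def blob(c,box,th=60):
    x0,y0,x1,y1=box;g=c["color"].max(2);m=np.zeros_like(g);m[y0:y1,x0:x1]=g[y0:y1,x0:x1]<th
    return max(cv2.findContours(m,0,1)[0],key=cv2.contourArea)
def cen(k): M=cv2.moments(k);return [M["m10"]/M["m00"],M["m01"]/M["m00"]]
if __name__=="__main__":
    gt,gs=blob(t,(195,170,222,195),70),blob(s,(288,178,310,190),70)
    T=tri(t,[cen(gt)],s,[cen(gs)]);print("\ngrip",T.round(4),inv(T).round(4),cen(gt),cen(gs))
    bt,bs=blob(t,(222,140,278,185)),blob(s,(254,216,314,240))
    b=cv2.boxPoints(cv2.minAreaRect(bt)); e=b[np.argsort(-b[:,0])[:2]].mean(0)
    # scene: top of push face, left end mid
    T=tri(t,[e],s,[[257,226]]);print("bar end",T.round(4),inv(T).round(4))
    st=arm.state();Rt=Ro.from_quat(np.roll(st["tool_rot"],-1)).as_matrix();p=np.array(st["tcp_pos"])
    print("turn deg about tool z", np.degrees(np.arctan2(*(Rt.T@np.r_[R[:,1],0])[[0,1]]))*-1)
    for q in([.075,-.165,.12],[.075,-.165,.028]): print(q,F(q).round(4),((F(q)[0]-p)@Rt*100).round(2))
E
python3 k.py
```

```text
75 52 72 54 [[204.0, 126.9], [294.5, 173.9], [258.2, 241.0], [166.7, 191.1]] [[0.6994, 0.1653, 0.012], [0.5469, -0.1263, 0.012], [0.334, -0.014, 0.012], [0.4872, 0.2765, 0.012]]
sides [np.float64(0.2396), np.float64(0.329), np.float64(0.2407), np.float64(0.3284)]
yaw -0.4837125750113639 o [0.52385535 0.08865237] res [[-0.0005, -0.0004], [0.0005, 0.0002], [0.0001, 0.0009], [-0.0002, -0.0007]]

grip [[0.4969 0.1367 0.0943 0.0036]] [[-0.0462  0.03    0.0943]] [208.66666666666666, 183.77777777777777] [299.013468013468, 184.04713804713802]
bar end [[ 5.336e-01 -4.810e-02  3.210e-02  1.000e-04]] [[ 0.0723 -0.1165  0.0321]]
turn deg about tool z 8.067635481533369
[0.075, -0.165, 0.12] [[ 0.5135 -0.0923  0.12  ]] [-51.46 -56.37  10.57]
[0.075, -0.165, 0.028] [[ 0.5135 -0.0923  0.028 ]] [-51.46 -56.36  19.77]
```

Grip centre is at fixture (-46, 30, 94) mm, matching the text. The bar's push face is at y ≈ -117 to -120. Next I turn 8° and travel to a point behind the bar, with the claw shut.

carry_out(
  targets=[0,0,0,0,0,4.03,0,0,0,0,0,4.03,-3.27,-2.7,0,0,0,0,-3.27,-2.7,0,0,0,0,-3.27,-2.7,0,0,0,0,-3.27,-2.7,0,0,0,0,-3.27,-2.7,0,0,0,0,-3.27,-2.7,0,0,0,0,-3.27,-2.7,0,0,0,0,-3.27,-2.7,0,0,0,0,-3.27,-2.7,0,0,0,0,-3.27,-2.7,0,0,0,0,-3.27,-2.7,0,0,0,0,-3.27,-2.7,0,0,0,0,-3.27,-2.7,0,0,0,0,-3.27,-2.7,0.5,0,0,0,-3.27,-2.7,1.5,0,0,0,-3.27,-2.7,2.5,0,0,0,-3.27,-2.7,3,0,0,0,-3.27,-2.7,3,0,0,0],
  claw=0,
)

```text
clock: 2.15
tcp_pos: [0.5131, -0.0902, 0.1219]
tool_rot: [0.0, 0.239, 0.971, 0.0]
contact_force: [1.1, 0.5, 0.3]
width: 0.0004
grasp_force: 0.0
```

```bash
cat > w.py <<'E'
import sys
from m import *
def where(*qs):
    st=arm.state();Rt=Ro.from_quat(np.roll(st["tool_rot"],-1)).as_matrix();p=np.array(st["tcp_pos"])
    print("\nt",st["clock"],"tcp fix",inv(p[None]).round(4),"toolz",Rt[:,2].round(3),"turn",np.degrees(np.arctan2(*(Rt.T@np.r_[R[:,1],0])[[0,1]]))*-1,"F",np.round(st["contact_force"],1),"w",st["width"])
    for q in qs: print(q,"go",((F(q)[0]-p)@Rt*100).round(2))
E
python3 -c "
from w import *
where([.075,-.165,.12],[.075,-.165,.028])
save(snap('wrist'),'w1.png',s=1.5)"|tail -3
```

```text
t 2.15 tcp fix [[ 0.0737 -0.1634  0.1219]] toolz [ 0.001  0.    -1.   ] turn 0.03335298698966365 F [1.1 0.5 0.3] w 0.00036507373523944506
[0.075, -0.165, 0.12] go [-0.13 -0.16  0.19]
[0.075, -0.165, 0.028] go [-0.13 -0.17  9.39]
```

View pics/w1.png

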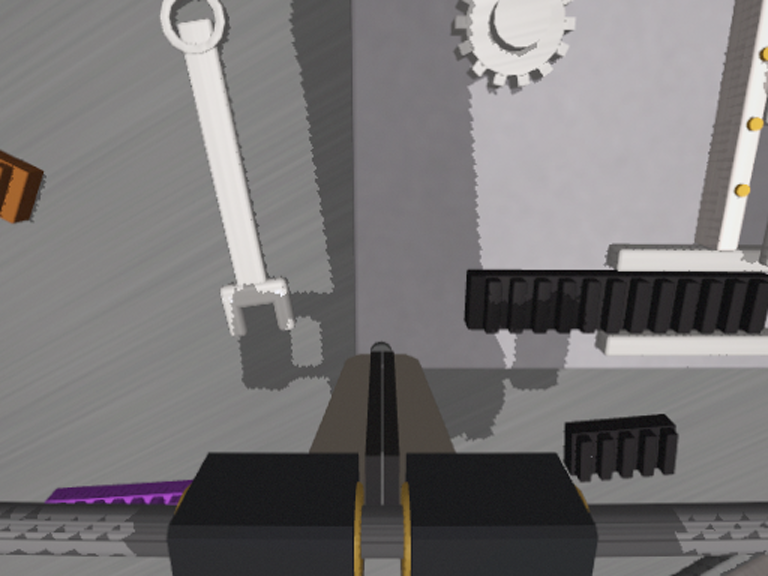

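The wrist view shows the black bar's end face at about (466,300), lying in the channel between the steel rails. The shut fingers are at (380,350), clear behind it. The offcut at (620,450) and the spanner are off the path. Now descend, then push.

carry_out(
  targets=[-0.13,-0.16,2.5,0,0,0,0,0,2.5,0,0,0,0,0,2.4,0,0,0,0,0,1.5,0,0,0,0,0,0.5,0,0,0,0,1,0,0,0,0,0,0.5,0,0,0,0,0,0,0,0,0,0],
)

```text
clock: 3.0
tcp_pos: [0.5213, -0.0761, 0.0298]
tool_rot: [0.001, 0.238, 0.971, 0.001]
contact_force: [-0.3, 1.1, -0.5]
width: 0.0006
grasp_force: 0.0
```

```bash
python3 -c "
from w import *
where([.075,-.06-.018,.028])"|tail -2
```

```text
t 3.0 tcp fix [[ 0.0744 -0.147   0.0298]] toolz [ 0.002  0.    -1.   ] turn 0.13936873957760593 F [-0.3  1.1 -0.5] w 0.0005546301840642481
[0.075, -0.078, 0.028] go [-0.08  6.9   0.2 ]
```

carry_out(
  targets=[-0.1,0.5,0.1,0,0,0,0,0.5,0,0,0,0,0,0.5,0,0,0,0,0,0.5,0,0,0,0,0,0.5,0,0,0,0,0,0.5,0,0,0,0,0,0.5,0,0,0,0,0,0.5,0,0,0,0,0,0.5,0,0,0,0,0,0.5,0,0,0,0,0,0.5,0,0,0,0,0,0.4,0,0,0,0],
)

```text
clock: 4.2
tcp_pos: [0.5484, -0.0256, 0.028]
tool_rot: [0.0, 0.239, 0.971, -0.0]
contact_force: [-2.7, -5.4, 5.3]
width: 0.0006
grasp_force: 2.9
```

```bash
python3 -c "
from w import *
where([.075,-.06-.018,.028])"|tail -2
```

```text
t 4.2 tcp fix [[ 0.0748 -0.0898  0.028 ]] toolz [ 0. -0. -1.] turn 0.010479724516886736 F [-2.7 -5.4  5.3] w 0.0006250856342708212
[0.075, -0.078, 0.028] go [-0.02  1.18 -0.  ]
```

carry_out(
  targets=[0,0.3,0,0,0,0,0,0.3,0,0,0,0,0,0.2,0,0,0,0,0,0,0,0,0,0],
)

```text
clock: 4.6
tcp_pos: [0.5521, -0.0183, 0.0279]
tool_rot: [0.0, 0.239, 0.971, 0.0]
contact_force: [-1.7, -3.4, 3.0]
width: 0.0006
grasp_force: 1.9
```

carry_out(
  targets=[0,0.2,0,0,0,0,0,0.1,0,0,0,0],
)

```text
clock: 4.8
tcp_pos: [0.5532, -0.0161, 0.0279]
tool_rot: [-0.0, 0.24, 0.971, -0.0]
contact_force: [-2.5, -4.9, 4.8]
width: 0.0005
grasp_force: 2.8
```

```bash
python3 -c "
from w import *
where([.075,-.06-.018,.028])"|tail -2
```

```text
t 4.8 tcp fix [[ 0.0747 -0.0791  0.0279]] toolz [-0. -0. -1.] turn 0.0002701782497953868 F [-2.5 -4.9  4.8] w 0.0005314551484350069
[0.075, -0.078, 0.028] go [-0.03  0.11 -0.01]
```

carry_out(
  targets=[0,0.15,0,0,0,0,0,0.1,0,0,0,0,0,0,0,0,0,0],
)

```text
clock: 5.1
tcp_pos: [0.5545, -0.0138, 0.0279]
tool_rot: [-0.0, 0.239, 0.971, 0.0]
contact_force: [-1.6, -4.9, 4.8]
width: 0.001
grasp_force: 2.5
```

carry_out(
  targets=[0,0.15,0,0,0,0,0,0.1,0,0,0,0],
)

```text
clock: 5.3
tcp_pos: [0.5555, -0.0118, 0.0279]
tool_rot: [-0.0, 0.24, 0.971, -0.0]
contact_force: [-2.8, -5.0, 5.0]
width: 0.0006
grasp_force: 2.8
```

carry_out(
  targets=[0,0.15,0,0,0,0,0,0.1,0,0,0,0],
)

```text
clock: 5.5
tcp_pos: [0.5562, -0.0104, 0.0279]
tool_rot: [-0.0, 0.24, 0.971, -0.001]
contact_force: [-4.3, -7.7, 6.5]
width: 0.0003
grasp_force: 4.8
```

carry_out(
  targets=[0,0.1,0,0,0,0,0,0.1,0,0,0,0],
)

```text
clock: 5.7
tcp_pos: [0.5563, -0.0104, 0.0279]
tool_rot: [-0.001, 0.24, 0.971, -0.002]
contact_force: [-5.9, -10.9, 10.2]
width: 0.0007
grasp_force: 7.0
```

```bash
python3 -c "
from k import *
from w import *
where([.075,-.06-.018,.028])
c=snap('scene');T=snap('top')
save(c,'s2.png',(220,170,360,250),5); save(T,'t2.png',(155,115,305,250),5)"|tail -2
```

```text
t 5.7 tcp fix [[ 0.0747 -0.0726  0.0279]] toolz [-0.003 -0.003 -1.   ] turn -0.08101128993625885 F [ -5.9 -10.9  10.2] w 0.0006634581176149571
[0.075, -0.078, 0.028] go [-0.03 -0.54 -0.01]
```

View pics/s2.png

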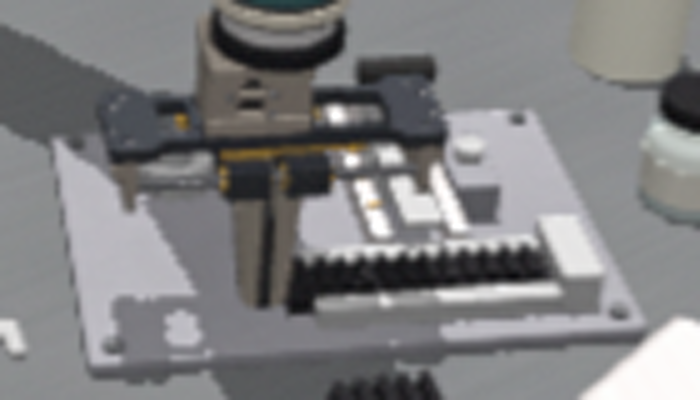

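The bar's front meets the end stop at crop (552,262). The TCP stalled there while the force rose to 12 N, so the bar is home and the lever is still open. Now back off, lift, and go behind the lever grip.

carry_out(
  targets=[0,-0.3,0,0,0,0,0,-0.7,0,0,0,0,0,-1.5,0,0,0,0,0,0,-2,0,0,0,0,0,-4,0,0,0,0,0,-4,0,0,0,0,0,-2.5,0,0,0,3,2.2,0,0,0,0,3,2.2,0,0,0,0,3,2.2,0,0,0,0,3,2.2,0,0,0,0,3,2.2,0,0,0,0,2,1.5,0,0,0,0,0,0,0,0,0,0],
)

```text
clock: 7.2
tcp_pos: [0.4517, 0.1632, 0.1526]
tool_rot: [-0.001, 0.236, 0.972, 0.001]
contact_force: [0.8, -0.3, 0.5]
width: 0.0006
grasp_force: 0.0
```

```bash
python3 -c "
from k import *
from w import *
where([-.095,.03,.094])
T=snap('top')
g=T['color'].max(2); m=np.zeros_like(g);m[125:185,205:278]=g[125:185,205:278]<60
cn=[k for k in cv2.findContours(m,0,1)[0] if cv2.contourArea(k)>60]
for k in cn: print('bar',inv(onz(T,cv2.boxPoints(cv2.minAreaRect(k)),.034)).round(4).tolist())
"|tail -4
```

```text
t 7.2 tcp fix [[-0.0986  0.0324  0.1526]] toolz [-0.001  0.002 -1.   ] turn 0.37977726940194834 F [ 0.8 -0.3  0.5] w 0.0005828645394385771
[-0.095, 0.03, 0.094] go [-0.37 -0.25  5.86]
bar [[0.0588, 0.0967, 0.034], [0.0867, 0.0978, 0.034], [0.0864, -0.0587, 0.034], [0.0589, -0.0594, 0.034]]
bar [[0.1471, 0.004, 0.034], [0.1756, 0.0084, 0.034], [0.1828, -0.0504, 0.034], [0.1544, -0.0545, 0.034]]
```

The bar is still home after the release: its front measures at y ≈ 97–98 mm with the mask's edge bias. Now descend beside the grip.

carry_out(
  targets=[0,-0.25,2,0,0,0,0,0,2.4,0,0,0,0,0,1.4,0,0,0,-1,0,0.06,0,0,0,-1,0,0,0,0,0,-0.5,0,0,0,0,0,-0.5,0,0,0,0,0,-0.5,0,0,0,0,0,-0.3,0,0,0,0,0],
)

```text
clock: 8.15
tcp_pos: [0.4815, 0.1424, 0.0945]
tool_rot: [-0.005, 0.239, 0.971, 0.0]
contact_force: [-17.0, 8.8, 14.5]
width: 0.0005
grasp_force: 9.6
```

```bash
python3 -c "
from w import *
where([-.02,.03,.094],[-.012,.03,.094])
save(snap('scene'),'s3.png',(220,150,360,250),5)"|tail -3
```

```text
t 8.15 tcp fix [[-0.0625  0.0279  0.0945]] toolz [-0.011  0.003 -1.   ] turn 0.11164900180920524 F [-17.    8.8  14.5] w 0.0005469243962682814
[-0.02, 0.03, 0.094] go [-4.25  0.2   0.  ]
[-0.012, 0.03, 0.094] go [-5.05  0.2  -0.01]
```

View pics/s3.png

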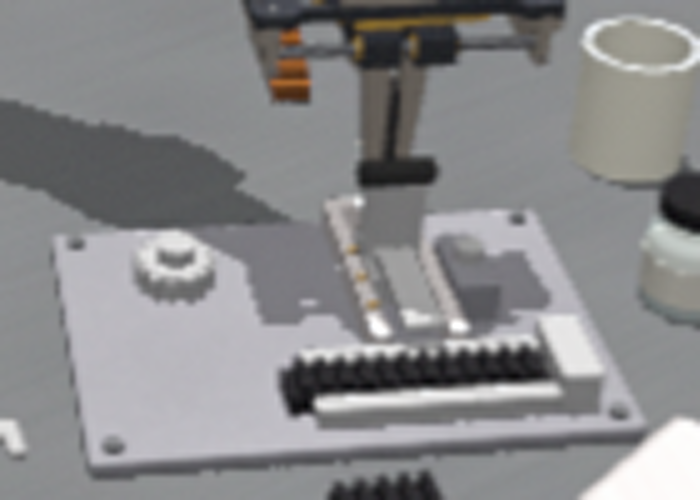

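The fingers are at the grip, at crop (397,170), with the lever barely moved and the bar home against the stop. The force reads high, so I hold still briefly and read it again.

carry_out(
  targets=[0,0,0,0,0,0,0,0,0,0,0,0],
)

```text
clock: 8.4
tcp_pos: [0.4836, 0.1414, 0.0944]
tool_rot: [-0.003, 0.239, 0.971, 0.0]
contact_force: [-6.2, 3.8, 5.4]
width: 0.0003
grasp_force: 3.8
```

carry_out(
  targets=[-0.2,0,0,0,0,0,-0.1,0,0,0,0,0],
)

```text
clock: 8.6
tcp_pos: [0.4863, 0.1399, 0.0943]
tool_rot: [-0.003, 0.239, 0.971, 0.0]
contact_force: [-7.4, 2.5, 4.7]
width: 0.0007
grasp_force: 3.7
```

The force is now 7–8 N with the grip moving, as the text says. I keep pushing at 3 cm/s.

carry_out(
  targets=[-0.3,0,0,0,0,0,-0.3,0,0,0,0,0,-0.3,0,0,0,0,0,-0.3,0,0,0,0,0,-0.3,0,0,0,0,0,-0.3,0,0,0,0,0,-0.3,0,0,0,0,0,-0.3,0,0,0,0,0,-0.3,0,0,0,0,0,-0.3,0,0,0,0,0,-0.3,0,0,0,0,0,-0.3,0,0,0,0,0,-0.3,0,0,0,0,0,-0.3,0,0,0,0,0],
)

```text
clock: 10.0
tcp_pos: [0.5267, 0.1189, 0.0943]
tool_rot: [0.001, 0.239, 0.971, 0.0]
contact_force: [0.4, 0.4, 0.1]
width: 0.0002
grasp_force: 0.0
```

```bash
python3 -c "
from w import *
where([-.02,.03,.094],[-.012,.03,.094])
save(snap('scene'),'s4.png',(220,150,360,250),5)"|tail -3
```

```text
t 10.0 tcp fix [[-0.0116  0.0281  0.0943]] toolz [ 0.001 -0.    -1.   ] turn 0.014819482898097473 F [0.4 0.4 0.1] w 0.0001507743132819837
[-0.02, 0.03, 0.094] go [0.84 0.19 0.03]
[-0.012, 0.03, 0.094] go [0.04 0.19 0.03]
```

View pics/s4.png

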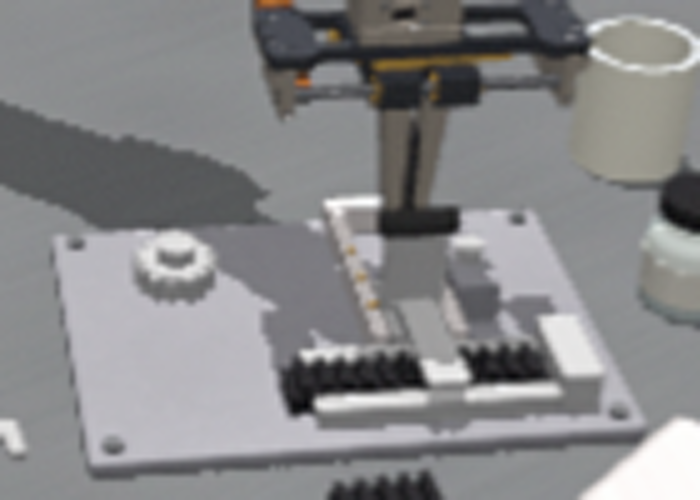

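The tongue now lies across the bar, at crop (445,370), and the force has dropped to zero, so the lever has jumped ahead to its second stop. I retract and check.

carry_out(
  targets=[1,0,0,0,0,0,2,0,0,0,0,0,2,0,0,0,0,0,0,0,-3,0,0,0,0,0,-4,0,0,0,3,0,-3,0,0,0,3,0,0,0,0,0,3,0,0,0,0,0,3,0,0,0,0,0,0,0,0,0,0,0,0,0,0,0,0,0],
)

```text
clock: 11.15
tcp_pos: [0.3753, 0.1984, 0.1945]
tool_rot: [0.0, 0.239, 0.971, 0.0]
contact_force: [0.6, 0.3, 0.4]
width: 0.0005
grasp_force: 0.0
```

```bash
python3 -c "
from k import *
from w import *
where()
S,T=snap('scene'),snap('top')
g=blob(S,(288,186,320,200),70);print('grip scene',cen(g))
for y in (.054,.057,.060): print(y,proj(S,F([-.046+y,.03,.094])),proj(T,F([-.046+y,.03,.094])))
print('bias',proj(s,F([-.046,.03,.094])),cen(blob(s,(288,178,310,190),70)))
k=blob(T,(205,160,232,185),70);print('grip top',inv(onz(T,[cen(k)],.1)),cv2.contourArea(k),'start',inv(onz(t,[cen(blob(t,(195,170,222,195),70))],.1)))
"|tail -7
```

```text
t 11.15 tcp fix [[-0.1826  0.0281  0.1945]] toolz [ 0.001  0.001 -1.   ] turn 0.09192620275929564 F [0.6 0.3 0.4] w 0.0005252099692972546
grip scene [303.32380952380953, 194.32380952380953]
0.054 [[302.57613024 193.56107916]] [[217.10455877 167.79066101]]
0.057 [[302.81532043 194.09864617]] [[217.59444486 166.93084127]]
0.06 [[303.05549633 194.63840744]] [[218.08406992 166.07161719]]
bias [[298.43246602 184.2450913 ]] [299.013468013468, 184.04713804713802]
grip top [[0.01237037 0.02685988 0.1       ]] 58.0 start [[-0.04723989  0.02715026  0.1       ]]
```

The grip has moved 59.6 mm, the bar is home and the arm is clear, so I hand the job in.

```bash
python3 -c "
from plant import arm
print(arm.sign_off())"
```

```text
the job is handed in; nothing more can be done
None
```

The job is handed in: the bar is home against the end stop, the lever is at its second stop (grip measured 59.6 mm along) and let go, and nothing else was touched; the verdict itself was not shown.

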